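# Empty the tilting pot of a bench polisher through its sliding guard

### The arm

A 7-joint arm with a two-finger parallel gripper is mounted at the origin on the work surface. World frame = base frame: x ahead of the robot, y to its left, z up, the work surface at z = 0. Lengths are in mm, angles in rad, forces in N, time in s.
With the tool pointing down it reaches from about 350 to 900 mm from the base axis. Payload 8.1 kg.
Tool frame: the origin (TCP) lies at the very end of the fingers, on their centre line; the grasp point (between the pads) lies 19 mm behind it (bot.grip_point_offset is the distance from the TCP to the grasp point, in mm); z points along the fingers, y is the line along which they close (so a half turn about z gives the same grasp; the last joint's range is limited). The gripper opens to 92 mm and grips with 3 to 60 N. Pads are 19 mm wide; open, the fingers measure 130 mm over their backs; the gripper's body (75 mm by 190 mm) begins 47 mm behind the grasp point.
Start: joints at [1.229, 0.434, 0.025, 1.573, -0.012, 1.134, -0.075], TCP at [147.81, -607.284, 226.742] pointing down, gripper open.
Joint ranges: [-2.62, 2.62], [-0.44, 2.09], [-1.27, 1.32], [0.08, 2.57], [-1.32, 4.46], [0.12, 2], [-2.74, 2.74]. Speed limits (rad/s): [2.22, 2.22, 3.01, 3.01, 3.14, 3.14, 3.14].

### API

Orientations are given as a unit quaternion [x, y, z, w].
In Python, from cell import bot gives the robot as it stands.
- The arm moves only by the tool move_arm, never from a script. Its argument "motion" is text: rows parted by semicolons, each of 7 numbers parted by spaces: the finger opening in mm, from 0 to 91.8, then the shift along the world's x, y, z in mm, then the turn, a rotation vector about the world's x, y, z in rad. In form: grip dx dy dz rx ry rz; .... A call has exactly 5 rows; each row shifts and turns the commanded pose from where the row before left it; what a row does not reach is not made up. A row lasts 1/12 s, in which the tool goes at most 41.7 mm and 7.16 degrees, less where a joint would pass 70% of its speed; a pose out of reach is approached as far as the arm can. A call with a gripper value outside its range is refused whole. The fingers move at their own pace and stop on an object; "newtons" is the grip in N (left out, the last holds). Time passes only in rows, so rows that do not move let the fingers close, or fill a call up. It gives the time, the measured TCP pose, the force, the opening and the grip force at its end, in the units of the state.
- bot.get_state(): the state, without advancing time (a new reading comes with each control period).
- bot.read_camera(name): name is "side" or "top" or "wrist"; returns a dict with "color" (400x640x3 uint8, red, green, blue), "depth" (400x640 float32, mm along the optical axis (not along the pixel's ray), 0 where there is no reading), "fx", "fy", "cx", "cy" (pixels), "k1" (the pictures are not rectified: a ray, as slopes to the right and down, at radius r is drawn at 1 + k1 r^2 times it, then the intrinsics apply), "origin" and "rotation" of the camera in the world. Camera axes: x right, y down, z forward; pixel columns grow to the right and rows downward; lengths in mm; the calibration is good to about 2 mm. A picture is of the moment at which its call begins.
- bot.sign_off(): hands the job in; it is judged then, once.
The state is a dict: "t": time; "joints": joint angles; "joint_vel": joint speeds; "effort": joint torques, N m; "ee_pos": TCP position; "tcp_rot": TCP orientation; "wrist_force": force on the tool from outside, world axes, zero at the start; "moment": the same for the moment, N m; "width": finger opening in mm; "finger_force": force on a finger pad.
Only numpy, scipy, OpenCV 4.12 (cv2) and the standard library are available. Lean on these libraries where they do the work, as an engineer would, in place of code of your own. Each camera call takes 0.05 s, during which the arm holds its last target. There are 200 camera calls.

### The job

Slide the polisher's clear guard fully open along its track, tip the pot over by its bar so that all four wooden floats drop into the catch bin, then stand the pot fully upright again and slide the guard fully shut over the bin. Leave the other things on the bench where they are.

Things in the scene. Friction and masses are not known exactly. Their poses are not given: they have to be found in the camera images.
- polisher: Grey bench polisher, fixed. Origin at bench level under the centre of its catch bin; x away from the robot, y left, z up. In its frame, mm: open-topped bin x -85..85, y -85..83, walls 6 thick, rim 87 high in front, 117 at the back; closed dark motor housing of the same profile to the right, to y = -253; on the left the tilting pot between two uprights (x = +-76, y = 83, 168 high).
- bin_floor (a point): Centre of the bin's inner floor, 8 mm above the bench.
- guard (a joint): Sliding guard: clear plate in an aluminium frame, 168 x 162 x 7 mm, sloping 11 degrees (front low), on a track on top of the bin. 0 = fully shut over the bin, 0.165 m = fully open over the motor housing; it slides along the polisher's -y. Starts shut or up to 40 mm open. Friction holds it where it is left; moving it takes 2 to 4 N.
- guard_handle (a point): Top centre of the guard's upright aluminium handle plate: 70 mm along the polisher's x, 10 mm thick along y, standing 45 mm above the guard's clear plate and moving with it. Guard shut: at y = -45 mm in the polisher frame. Can be pushed from above on either broad side.
- pot (a joint): Tilting steel pot: round, 112 mm across the rim, 85 mm deep, 4 mm wall. 0 = upright on its stop, mouth up; grows as it tips towards the bin (about the polisher's +x), up to 2.3 rad, lip over the bin and mouth down. Stiff hinge: it stays where it is left; turning it takes about 3 to 6 N at the bar. The floats slide out by about 2.2 rad.
- pot_pivot (a point): Point on the pot's hinge axis (the axis runs along the polisher's x), midway between the uprights: polisher frame (0, 83, 150) mm.
- pot_bar (a point): Centre of the pot's handle bar: steel rod 12 mm thick, 96 mm long, parallel to the hinge axis, on the side away from the bin, level with the rim and 42 mm from it. Pot upright: 162 mm left of and 40 mm above pot_pivot (190 mm above the bench); it circles pot_pivot at 167 mm radius. Can be pinched from above, fingers closing along the polisher's y.
- float0_mid (a point): Middle of one of the four turned wooden float bodies (28 mm thick, 60 mm long, tapering to 18 mm at one end, about 22 g), which start standing in the pot.
- float1_mid (a point): Middle of one of the four turned wooden float bodies (28 mm thick, 60 mm long, tapering to 18 mm at one end, about 22 g), which start standing in the pot.
- float2_mid (a point): Middle of one of the four turned wooden float bodies (28 mm thick, 60 mm long, tapering to 18 mm at one end, about 22 g), which start standing in the pot.
- float3_mid (a point): Middle of one of the four turned wooden float bodies (28 mm thick, 60 mm long, tapering to 18 mm at one end, about 22 g), which start standing in the pot.
- thread_spool: Bystander, not to be disturbed: standing thread spool, 52 mm across, 62 mm high, in front of the polisher; origin on its underside.
- varnish_jar: Bystander, not to be disturbed: amber jar with black cap, 52 mm across, 75 mm high, behind the polisher; origin on its underside.
- brush_mug: Bystander, not to be disturbed: white mug, 72 mm across, 85 mm high, left of the pot; origin on its underside.
- bodkin: Bystander, not to be disturbed: screwdriver-like tool, 150 mm long, lying in front of the pot; origin on its underside.
- scissors: Bystander, not to be disturbed: small scissors, 135 mm long, lying right of the polisher; origin on its underside.
- hook_case: Bystander, not to be disturbed: flat blue case, 100 x 150 x 32 mm, behind the pot and bin; origin on its underside.

How it is judged:
By the outcome, as a careful person would: the job done as asked, in the order asked, and still so for the second after the job is handed in, with the robot touching nothing.
It also fails if it takes over 72 s, if anything falls off the work surface, if the arm or the gripper's body presses on something with over 40 N, if the wrist force passes 120 N, or if a joint passes its speed limit or range.

## Working session

There is one attempt and no reset: what is moved stays moved. The work goes in short steps, Python scripts to look and compute and a tool call to move; the robot and the scene stay as the last step left them, time stands still between calls to the robot, and variables do not carry over. Pictures are saved under pics/ and viewed, at most 10 in all, crops included, and the job is handed in when it is done.

Besides the shell and the picture viewer there is one more tool, called as name(argument=value, ...) on one line, values as JSON. move_arm: Moves the arm, as the interface text tells. Its arguments: {"type":"object","properties":{"motion":{"type":"string"},"newtons":{"type":"number"}},"required":["motion"]}

```bash
ls; mkdir -p pics; cat > h.py <<'E'
import numpy as np, cv2
from cell import bot
def px2w(c,u,v,d=None,z=None):
    x=(u-c['cx'])/c['fx'];y=(v-c['cy'])/c['fy'];a,b=x,y
    for _ in range(20):
        k=1+c['k1']*(a*a+b*b);a,b=x/k,y/k
    r=np.array(c['rotation'])@np.array([a,b,1.]);o=np.array(c['origin'])
    if z is not None: return o+r*(z-o[2])/r[2]
    if d is None: d=c['depth'][int(v),int(u)]
    return o+r*d
def snap(n,f):
    c=bot.read_camera(n);cv2.imwrite(f'pics/{f}.png',c['color'][:,:,::-1]);np.save(f'pics/{f}.npy',c,allow_pickle=True);return c
def load(f): return np.load(f'pics/{f}.npy',allow_pickle=True).item()
E
python3 - <<'E'
from h import *
for n in ['top','side']:
    c=snap(n,n+'0');print(n,c['origin'],np.round(c['rotation'],3).tolist(),c['fx'],c['k1'])
s=bot.get_state();print(s)
E
```

```text
pics
top [ 503.05514411   15.53196258 1250.25251405] [0.717, -0.697, 0.03, -0.019] 445.2988641882776 0.0018788857387790087
side [-197.92486107  785.39819701 1277.80052412] [-0.351, 0.862, -0.339, 0.137] 516.6859062012957 0.036271893340819455
{'t': 0.1, 'joints': array([ 1.22941975,  0.43516004,  0.02497964,  1.57401581, -0.01162559,
        1.13399097, -0.07512073]), 'joint_vel': array([-7.71117293e-04, -3.69986025e-03, -6.02457118e-05, -2.46240342e-03,
       -1.13157848e-03, -2.21485472e-03,  1.86825035e-05]), 'effort': array([ 1.43073259e-03, -6.69127321e+01,  9.87179875e-01, -3.15144861e+01,
       -6.04946539e-02,  3.74357658e-02,  9.30142483e-05]), 'ee_pos': array([ 147.66472781, -606.82903711,  226.01557342]), 'tcp_rot': array([ 9.92887771e-01,  1.19051938e-01, -1.39258517e-04, -7.00759245e-04]), 'wrist_force': array([0.76494759, 0.35164591, 0.11250885]), 'moment': array([ 0.03563909, -0.01432639, -0.03462678]), 'finger_force': 0.0, 'width': 92.00863141453769}
```

View pics/top0.png

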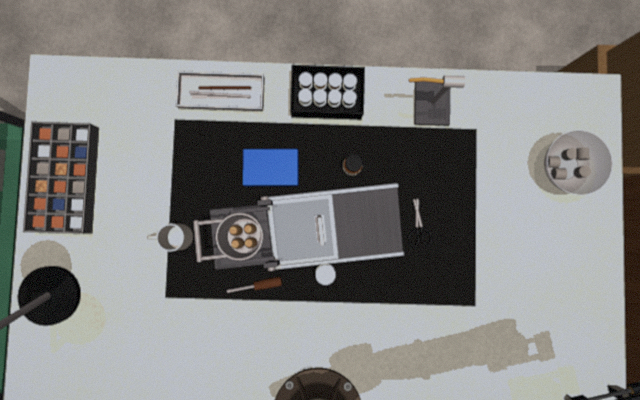

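View pics/side0.png

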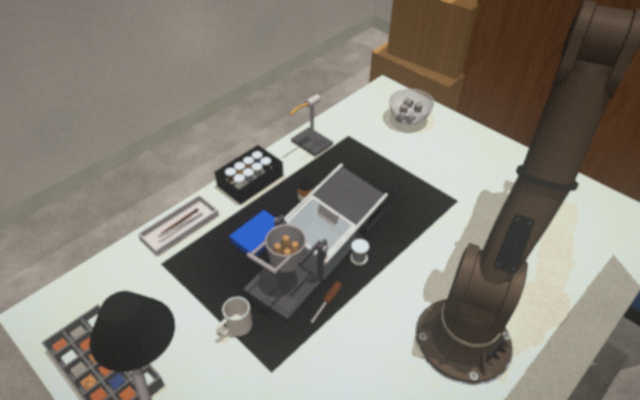

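The top picture shows the pot at about (240,237), its bar near x≈198, the guard's handle at (321,229), and the housing's right end at (400,220). I'll enlarge that part.

```bash
python3 - <<'E'
from h import *
c=load('top0');im=c['color'][170:290,150:420,::-1]
cv2.imwrite('pics/c1.png',cv2.resize(im,(797,354),interpolation=cv2.INTER_CUBIC))
for u,v in [(243,237),(198,240),(321,228),(319,215),(323,243),(399,186),(403,256),(270,200),(270,266),(174,237),(325,275)]:
    print(u,v,np.round(px2w(c,u,v),0), c['depth'][v-1:v+2,u-1:u+2].min())
E
```

```text
Traceback (most recent call last):
  File "h.py", line 7, in px2w
    r=np.array(c['rotation'])@np.array([a,b,1.]);o=np.array(c['origin'])
      ~~~~~~~~~~~~~~~~~~~~~~~^~~~~~~~~~~~~~~~~~~
ValueError: matmul: Input operand 1 has a mismatch in its core dimension 0, with gufunc signature (n?,k),(k,m?)->(n?,m?) (size 3 is different from 4)
```

View pics/c1.png

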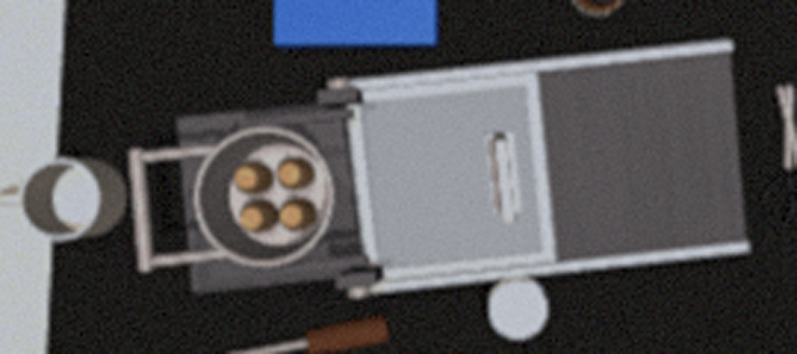

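```bash
sed -i "s/r=np.array(c\['rotation'\])@/r=Rotation.from_quat(c['rotation']).as_matrix()@/; 1i from scipy.spatial.transform import Rotation" h.py
python3 - <<'E'
from h import *
c=load('top0')
f=lambda x,y:(150+x/2.952,170+y/2.952)
P={}
for n,x,y,z in [('barB',136,152,195),('barF',146,268,195),('pinB',340,83,168),('pinF',357,293,168),('railB',732,45,120),('railF',749,247,90),('hB',506,137,152),('hF',512,218,152),('mug',62,200,85),('spool',518,308,62),('pot',265,196,190)]:
    u,v=f(x,y);P[n]=px2w(c,u,v,z=z);print(n,np.round(P[n]),'depth:',np.round(px2w(c,u,v)))
d=P['barB']-P['barF'];print('yaw bar',np.arctan2(d[1],d[0]),np.linalg.norm(d))
d=P['pinB']-P['pinF'];print('yaw pin',np.arctan2(d[1],d[0]),np.linalg.norm(d))
d=P['railB']-P['railF'];print('yaw rail',np.arctan2(d[1],d[0]),np.linalg.norm(d))
bar=(P['barB']+P['barF'])/2;piv=(P['pinB']+P['pinF'])/2;h=(P['hB']+P['hF'])/2
d=bar-piv;print('yaw axis',np.arctan2(-d[0],d[1]),np.hypot(*d[:2]))
th=np.arctan2(-d[0],d[1]);Y=np.array([-np.sin(th),np.cos(th)]);X=np.array([np.cos(th),np.sin(th)])
for nm,o in (('bar',bar[:2]-245*Y),('pin',piv[:2]-83*Y)):
    print(nm,'origin',o,'handle in frame',(h[:2]-o)@X,(h[:2]-o)@Y)
E
```

```text
barB [512. 301. 195.] depth: [512. 302. 192.]
barF [420. 289. 195.] depth: [420. 289. 195.]
pinB [573. 144. 168.] depth: [574. 145. 160.]
pinF [402. 124. 168.] depth: [401. 125. 156.]
railB [ 619. -187.  120.] depth: [ 618. -185.  133.]
railF [ 444. -211.   90.] depth: [ 444. -210.   95.]
hB [533.   6. 152.] depth: [534.   6. 118.]
hF [466.  -1. 152.] depth: [466.  -1. 149.]
mug [469. 394.  85.] depth: [466. 419.   7.]
spool [383. -10.  62.] depth: [383. -10.  63.]
pot [479. 198. 190.] depth: [478. 212. 109.]
yaw bar 0.13303014331532093 92.41358370268026
yaw pin 0.11733122185923296 172.17116830633051
yaw rail 0.13262639972928367 179.04242686054857
yaw axis 0.13524001360451224 162.54248049312707
bar origin [498.91198801  52.4295376 ] handle in frame -6.037023896883754 -49.34595912454739
pin origin [498.98512965  51.8920105 ] handle in frame -6.03702389688371 -48.8034786314203
```

move_arm(motion="34 17.6 30.4 0 0 0 -0.02; 34 17.6 30.4 0 0 0 -0.02; 34 17.6 30.4 0 0 0 -0.02; 34 17.6 30.4 0 0 0 -0.02; 34 17.6 30.4 0 0 0 -0.028", newtons=30)

```text
t: 0.52
ee_pos: [236.2, -453.5, 226.4]
tcp_rot: [0.998, 0.065, -0.0, -0.0]
wrist_force: [0.9, -0.5, -0.4]
width: 63.2
finger_force: 0.0
```

move_arm(motion="34 17.6 30.4 0 0 0 0; 34 17.6 30.4 0 0 0 0; 34 17.6 30.4 0 0 0 0; 34 17.6 30.4 0 0 0 0; 34 17.6 30.4 0 0 0 0")

```text
t: 0.93
ee_pos: [324.1, -301.6, 226.6]
tcp_rot: [0.998, 0.065, -0.0, 0.0]
wrist_force: [1.0, 0.1, 0.0]
width: 34.8
finger_force: 0.0
```

move_arm(motion="34 17.6 30.4 0 0 0 0; 34 17.6 30.4 0 0 0 0; 34 17.6 30.4 0 0 0 0; 34 17.6 30.4 0 0 0 0; 34 17.6 30.4 0 0 0 0")

```text
t: 1.35
ee_pos: [412.1, -149.6, 226.7]
tcp_rot: [0.998, 0.065, -0.0, 0.0]
wrist_force: [1.3, -0.6, -0.2]
width: 34.0
finger_force: 0.0
```

move_arm(motion="34 17.6 30.4 0 0 0 0; 34 17.6 30.4 0 0 0 0; 34 17.6 30.4 0 0 0 0; 34 17.6 30.4 0 0 0 0; 34 17.6 30.4 0 0 0 0")

```text
t: 1.77
ee_pos: [500.2, 2.2, 226.5]
tcp_rot: [0.998, 0.065, -0.0, 0.0]
wrist_force: [1.1, 0.4, -0.3]
width: 33.9
finger_force: 0.0
```

Now I'll look from the wrist camera before lowering.

```bash
python3 - <<'E'
from h import *
c=snap('wrist','w1');print(c['origin'],c['rotation'])
R=Rotation.from_quat(c['rotation']).as_matrix();p=R.T@(np.array([500,2,150])-c['origin']);print(c['fx']*p[0]/p[2]+c['cx'],c['fy']*p[1]/p[2]+c['cy'])
E
```

```text
[583.08500322  14.0283777  384.56569949] [ 0.74286565 -0.65105212 -0.10253209  0.11734106]
321.6174985752089 210.42991410328517
```

View pics/w1.png

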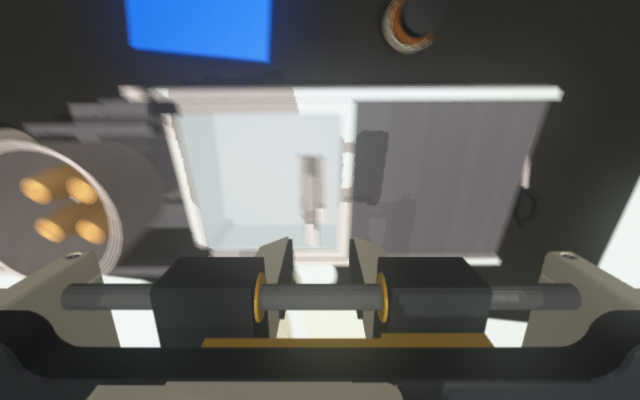

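The handle's top is at about (313,195) between (302,157) and (326,232), with the fingertips at columns 290 and 352.

```bash
python3 - <<'E'
from h import *
c=load('w1')
for p in [(312,157),(318,232),(313,195),(304,195),(324,195),(170,110),(195,245),(345,110)]: print(p,np.round(px2w(c,*p,z=150)),np.round(px2w(c,*p)))
im=c['color'][140:250,270:370,::-1];cv2.imwrite('pics/w1c.png',cv2.resize(im,(500,550),interpolation=cv2.INTER_CUBIC))
E
```

```text
(312, 157) [544.  16. 150.] [538.  16. 115.]
(318, 232) [480.   2. 150.] [479.   2. 149.]
(313, 195) [513.  11. 150.] [515.  11. 157.]
(304, 195) [512.  18. 150.] [499.  19. 110.]
(324, 195) [514.   2. 150.] [502.  -0. 110.]
(170, 110) [566. 128. 150.] [565. 131. 143.]
(195, 245) [453. 109. 150.] [417. 135.  85.]
(345, 110) [583.  -5. 150.] [583.  -7. 123.]
```

View pics/w1c.png

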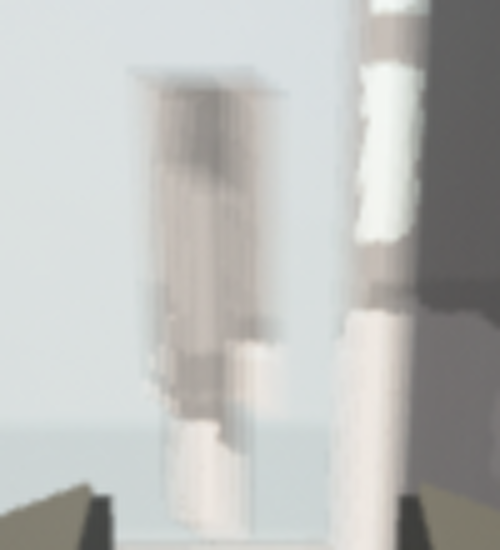

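The arm was still moving, so the handle is blurred (about crop columns 140–280). I'll take it again at rest.

```bash
python3 - <<'E'
from h import *
c=snap('wrist','w2');print(c['origin'],bot.get_state()['ee_pos'])
im=c['color'][140:250,270:370,::-1];cv2.imwrite('pics/w2c.png',cv2.resize(im,(500,550),interpolation=cv2.INTER_CUBIC))
E
```

```text
[585.56363713  21.2770371  385.24850433] [501.67857352   6.82944033 226.71531799]
```

View pics/w2c.png

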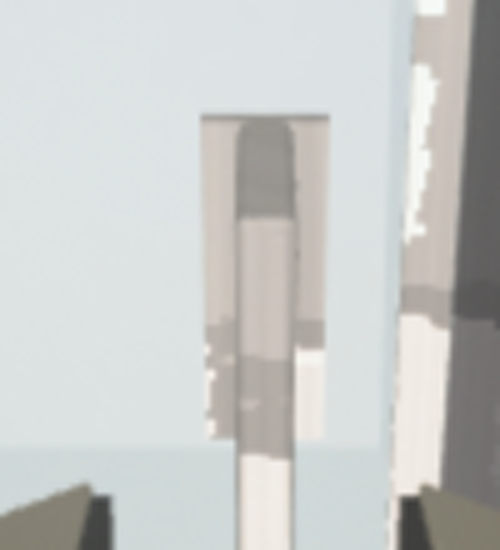

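```bash
python3 - <<'E'
from h import *
c=load('w2')
for p in [(323.2,166),(323.2,190),(323.2,220),(323.2,245)]: print(p,np.round(px2w(c,*p,z=152),1),np.round(px2w(c,*p),1))
c=bot.read_camera('wrist')
s=bot.get_state();print(s['ee_pos'],s['joint_vel'].round(3),s['t'])
E
```

```text
(323.2, 166) [541.6  13.9 152. ] [536.1  12.9 123.2]
(323.2, 190) [521.7  11.  152. ] [523.9  11.4 159.9]
(323.2, 220) [495.4   7.3 152. ] [495.9   7.4 153.2]
(323.2, 245) [472.1   4.  152. ] [470.5   3.8 148.7]
[500.4300605    3.70956282 226.36482879] [ 0.045 -0.021  0.047  0.036  0.009  0.007  0.027] 1.9167
```

move_arm(motion="34 3 6 0 0 0 0; 34 0 0 -20 0 0 0; 34 0 0 -26 0 0 0; 34 0 0 -26 0 0 0; 34 0 0 -26 0 0 0")

```text
t: 2.33
ee_pos: [502.5, 5.3, 127.9]
tcp_rot: [0.998, 0.064, 0.0, 0.0]
wrist_force: [-0.2, 0.3, 0.2]
width: 34.1
finger_force: 0.0
```

move_arm(motion="34 0 0 0 0 0 0; 34 0 0 0 0 0 0; 34 0.5 -4 0 0 0 0; 34 0.5 -4 0 0 0 0; 34 0.5 -4 0 0 0 0")

```text
t: 2.75
ee_pos: [505.4, -5.7, 130.3]
tcp_rot: [0.998, 0.065, 0.001, 0.0]
wrist_force: [0.5, 1.8, 2.5]
width: 33.9
finger_force: 1.1
```

move_arm(motion="34 2 -15 0 0 0 0; 34 3 -22 0 0 0 0; 34 3 -22 0 0 0 0; 34 3 -22 0 0 0 0; 34 2 -15 0 0 0 0")

```text
t: 3.17
ee_pos: [518.6, -103.5, 130.1]
tcp_rot: [0.998, 0.065, 0.001, 0.0]
wrist_force: [1.1, 3.2, -0.0]
width: 34.3
finger_force: 1.3
```

move_arm(motion="34 2 -15 0 0 0 0; 34 2 -15 0 0 0 0; 34 1.3 -10 0 0 0 0; 34 1 -8 0 0 0 0; 34 0.7 -5 0 0 0 0")

```text
t: 3.58
ee_pos: [524.7, -155.2, 129.3]
tcp_rot: [0.998, 0.065, 0.0, 0.0]
wrist_force: [-0.4, 2.7, 0.7]
width: 34.2
finger_force: 1.1
```

move_arm(motion="34 0.6 -4 0 0 0 0; 34 0.6 -4 0 0 0 0; 34 0.6 -4 0 0 0 0; 34 0.6 -4 0 0 0 0; 34 0 0 0 0 0 0")

```text
t: 4.0
ee_pos: [526.0, -166.0, 128.6]
tcp_rot: [0.998, 0.067, -0.001, -0.003]
wrist_force: [-3.8, 14.9, 6.8]
width: 34.2
finger_force: 7.1
```

move_arm(motion="34 -0.8 6 0 0 0 0; 34 -0.6 4 0 0 0 0; 34 0 0 35 0 0 0; 34 0 0 40 0 0 0; 34 0 0 40 0 0 0")

```text
t: 4.42
ee_pos: [524.3, -160.5, 244.5]
tcp_rot: [0.998, 0.065, -0.001, -0.0]
wrist_force: [1.5, -0.8, 0.7]
width: 34.3
finger_force: 0.0
```

move_arm(motion="30 -4 32 2 0 0 0; 30 -4 32 2 0 0 0; 30 -4 32 2 0 0 0; 30 -4 32 2 0 0 0; 30 -4 32 2 0 0 0")

```text
t: 4.83
ee_pos: [504.9, 0.5, 253.9]
tcp_rot: [0.998, 0.065, 0.0, 0.001]
wrist_force: [0.6, -0.2, -0.2]
width: 30.1
finger_force: 0.0
```

move_arm(motion="30 -4 32 0 0 0 0; 30 -4 32 0 0 0 0; 30 -4 32 0 0 0 0; 30 -4 32 0 0 0 0; 30 -4 32 0 0 0 0")

```text
t: 5.25
ee_pos: [485.0, 160.6, 253.8]
tcp_rot: [0.998, 0.065, 0.0, 0.0]
wrist_force: [0.2, 0.6, 0.2]
width: 30.0
finger_force: 0.0
```

move_arm(motion="30 -4 32 0 0 0 0; 30 -4 32 0 0 0 0; 30 -4 32 0 0 0 0; 30 -4 32 0 0 0 0; 30 0 0 0 0 0 0")

```text
t: 5.67
ee_pos: [466.9, 294.5, 253.9]
tcp_rot: [0.998, 0.069, -0.0, -0.002]
wrist_force: [-1.1, -0.2, -0.1]
width: 29.7
finger_force: 0.0
```

move_arm(motion="30 0 0 0 0 0 0; 30 0 0 0 0 0 0; 30 0 0 0 0 0 0; 30 0 0 0 0 0 0; 30 0 0 0 0 0 0")

```text
t: 6.08
ee_pos: [469.9, 286.4, 253.8]
tcp_rot: [0.998, 0.064, 0.0, 0.0]
wrist_force: [-0.4, -0.3, 0.4]
width: 30.2
finger_force: 0.0
```

```bash
python3 - <<'E'
from h import *
a=snap('top','top1');b=snap('wrist','w3');print(bot.get_state()['ee_pos'])
t=cv2.resize(a['color'][170:290,150:420],(797,354),interpolation=cv2.INTER_CUBIC)
w=cv2.resize(b['color'][50:290,100:500],(400,240))
o=np.zeros((600,800,3),np.uint8);o[:354,:797]=t;o[356:596,:400]=w
cv2.imwrite('pics/m1.png',o[:,:,::-1])
E
```

```text
[469.6438174  286.93788769 253.84710928]
```

View pics/m1.png

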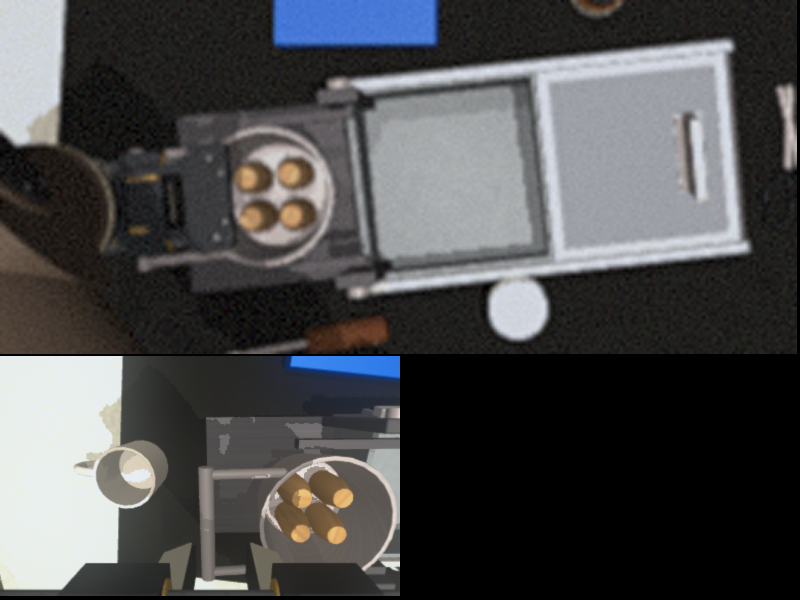

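The guard is fully open, flush with the housing's end. In the wrist crop the bar runs from (205,467) to (209,580), and the fingertips are at (190,545) and (251,545).

```bash
python3 - <<'E'
from h import *
c=load('w3')
for x,y in [(205,470),(207,525),(209,575)]:
    p=(x+100,y-306);print(np.round(px2w(c,*p,z=196),1),np.round(px2w(c,*p),1))
E
```

```text
[511.  304.5 196. ] [510.9 304.5 195.6]
[467.6 297.9 196. ] [467.2 297.9 194.8]
[423.3 291.1 196. ] [423.5 291.1 196.4]
```

move_arm(motion="30 -2.5 10 0 0 0 0; 30 0 0 0 0 0 0; 30 0 0 -30 0 0 0; 30 0 0 -30 0 0 0; 30 0 0 -23 0 0 0")

```text
t: 6.6
ee_pos: [466.3, 297.9, 169.1]
tcp_rot: [0.998, 0.066, -0.0, 0.0]
wrist_force: [-0.2, 0.4, -0.3]
width: 29.9
finger_force: 0.0
```

move_arm(motion="30 0 0 0 0 0 0; 8 0 0 0 0 0 0; 8 0 0 0 0 0 0; 8 0 0 0 0 0 0; 8 0 0 0 0 0 0", newtons=40)

```text
t: 7.02
ee_pos: [467.8, 297.6, 172.4]
tcp_rot: [0.998, 0.065, 0.001, -0.0]
wrist_force: [0.5, -4.4, 4.9]
width: 10.9
finger_force: 40.0
```

move_arm(motion="8 0 0 0 0 0 0; 8 0 0 0 0 0 0; 8 0 0 0 0 0 0; 8 0 0 0 0 0 0; 8 0 0 0 0 0 0")

```text
t: 7.43
ee_pos: [467.7, 297.7, 172.4]
tcp_rot: [0.998, 0.065, 0.001, -0.0]
wrist_force: [0.4, -4.1, 6.9]
width: 10.8
finger_force: 40.0
```

```bash
python3 - <<'E'
import numpy as np
Y=np.array([-0.1365,0.9906]);f=0.242+np.linspace(0,2.3,31)
d=np.diff(np.c_[167*np.cos(f)[:,None]*Y,167*np.sin(f)],axis=0)
for i in range(6): print(i,'; '.join('8 %.1f %.1f %.1f 0 0 0'%tuple(r) for r in d[5*i:5*i+5]))
E
```

```text
0 8 0.5 -3.5 12.3 0 0 0; 8 0.6 -4.4 12.0 0 0 0; 8 0.7 -5.3 11.6 0 0 0; 8 0.9 -6.2 11.2 0 0 0; 8 1.0 -7.0 10.7 0 0 0
1 8 1.1 -7.8 10.1 0 0 0; 8 1.2 -8.6 9.4 0 0 0; 8 1.3 -9.2 8.8 0 0 0; 8 1.4 -9.9 8.0 0 0 0; 8 1.4 -10.5 7.2 0 0 0
2 8 1.5 -11.0 6.4 0 0 0; 8 1.6 -11.4 5.5 0 0 0; 8 1.6 -11.8 4.6 0 0 0; 8 1.7 -12.1 3.7 0 0 0; 8 1.7 -12.4 2.8 0 0 0
3 8 1.7 -12.6 1.8 0 0 0; 8 1.7 -12.7 0.8 0 0 0; 8 1.7 -12.7 -0.2 0 0 0; 8 1.7 -12.6 -1.1 0 0 0; 8 1.7 -12.5 -2.1 0 0 0
4 8 1.7 -12.3 -3.1 0 0 0; 8 1.7 -12.0 -4.0 0 0 0; 8 1.6 -11.7 -4.9 0 0 0; 8 1.6 -11.3 -5.8 0 0 0; 8 1.5 -10.8 -6.7 0 0 0
5 8 1.4 -10.3 -7.5 0 0 0; 8 1.3 -9.7 -8.3 0 0 0; 8 1.2 -9.0 -9.0 0 0 0; 8 1.1 -8.3 -9.7 0 0 0; 8 1.0 -7.6 -10.3 0 0 0
```

move_arm(motion="8 0.5 -3.5 12.3 0 0 0; 8 0.6 -4.4 12 0 0 0; 8 0.7 -5.3 11.6 0 0 0; 8 0.9 -6.2 11.2 0 0 0; 8 1 -7 10.7 0 0 0")

```text
t: 7.85
ee_pos: [471.1, 272.2, 230.4]
tcp_rot: [0.998, 0.066, 0.001, -0.001]
wrist_force: [5.3, 4.7, -6.1]
width: 10.9
finger_force: 40.0
```

move_arm(motion="8 1.1 -7.8 10 0 0 0; 8 1.2 -8.6 9.4 0 0 0; 8 1.3 -9.2 8.8 0 0 0; 8 1.4 -9.9 8 0 0 0; 8 1.4 -10.5 7.2 0 0 0")

```text
t: 8.27
ee_pos: [477.2, 228.8, 275.1]
tcp_rot: [0.998, 0.067, 0.002, -0.003]
wrist_force: [2.3, 10.1, 2.1]
width: 10.7
finger_force: 40.0
```

move_arm(motion="8 1.5 -11 6.4 0 0 0; 8 1.6 -11.4 5.5 0 0 0; 8 1.6 -11.8 4.6 0 0 0; 8 1.7 -12.1 3.7 0 0 0; 8 1.7 -12.4 2.8 0 0 0")

```text
t: 8.68
ee_pos: [485.2, 170.7, 299.1]
tcp_rot: [0.998, 0.067, 0.003, -0.003]
wrist_force: [-2.3, 7.9, 10.5]
width: 10.9
finger_force: 40.0
```

move_arm(motion="8 1.7 -12.6 1.8 0 0 0; 8 1.7 -12.7 0.8 0 0 0; 8 1.7 -12.7 -0.2 0 0 0; 8 1.7 -12.6 -1.1 0 0 0; 8 1.7 -12.5 -2.1 0 0 0")

```text
t: 9.1
ee_pos: [494.1, 105.2, 297.3]
tcp_rot: [0.998, 0.066, 0.002, -0.001]
wrist_force: [0.5, 4.2, 2.7]
width: 10.7
finger_force: 40.0
```

move_arm(motion="8 1.7 -12.3 -3.1 0 0 0; 8 1.7 -12 -4 0 0 0; 8 1.6 -11.7 -4.9 0 0 0; 8 1.6 -11.3 -5.8 0 0 0; 8 1.5 -10.8 -6.7 0 0 0")

```text
t: 9.52
ee_pos: [502.1, 45.7, 270.9]
tcp_rot: [0.998, 0.066, 0.001, -0.001]
wrist_force: [3.2, 3.5, 2.9]
width: 10.7
finger_force: 40.0
```

move_arm(motion="8 1.4 -10.3 -7.5 0 0 0; 8 1.3 -9.7 -8.3 0 0 0; 8 1.2 -9 -9 0 0 0; 8 1.1 -8.3 -9.7 0 0 0; 8 1 -7.6 -10.3 0 0 0")

```text
t: 9.93
ee_pos: [508.0, 0.1, 224.0]
tcp_rot: [0.998, 0.065, 0.0, -0.0]
wrist_force: [-4.6, 21.9, 48.4]
width: 10.7
finger_force: 40.1
```

move_arm(motion="8 0 0 0 0 0 0; 8 0 0 0 0 0 0; 8 0 0 0 0 0 0; 8 0 0 0 0 0 0; 8 0 0 0 0 0 0")

```text
t: 10.35
ee_pos: [507.8, 0.5, 223.4]
tcp_rot: [0.998, 0.066, -0.0, -0.0]
wrist_force: [5.3, 3.3, -4.5]
width: 10.9
finger_force: 40.0
```

move_arm(motion="8 0 0 0 0 0 0; 8 0 0 0 0 0 0; 8 0 0 0 0 0 0; 8 0 0 0 0 0 0; 8 0 0 0 0 0 0")

```text
t: 10.77
ee_pos: [507.8, 0.4, 223.4]
tcp_rot: [0.998, 0.066, -0.0, -0.0]
wrist_force: [5.4, 3.2, -4.2]
width: 10.6
finger_force: 40.0
```

```bash
python3 - <<'E'
from h import *
a=snap('top','top2');b=snap('side','side2');w=snap('wrist','w4')
o=np.zeros((600,800,3),np.uint8)
o[:300,:400]=cv2.resize(a['color'][170:290,220:380],(400,300),interpolation=cv2.INTER_CUBIC)
o[:300,400:]=cv2.resize(b['color'][160:310,220:420],(400,300),interpolation=cv2.INTER_CUBIC)
o[300:,:480]=cv2.resize(w['color'],(480,300))
cv2.imwrite('pics/m2.png',o[:,:,::-1])
E
```

```text
(no output)
```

View pics/m2.png

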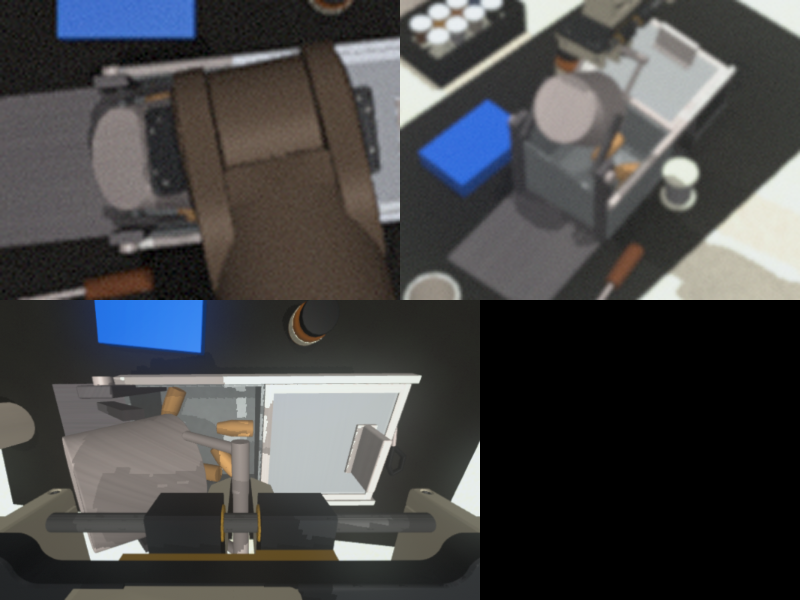

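All four floats lie in the bin (wrist view (172,400), (235,428), (225,462), (212,470)), so I'll take the pot back along the same arc.

move_arm(motion="8 -1 7.6 10.3 0 0 0; 8 -1.1 8.3 9.7 0 0 0; 8 -1.2 9 9 0 0 0; 8 -1.3 9.7 8.3 0 0 0; 8 -1.4 10.3 7.5 0 0 0")

```text
t: 11.33
ee_pos: [502.0, 43.2, 268.5]
tcp_rot: [0.998, 0.065, -0.0, 0.001]
wrist_force: [6.6, -2.4, -5.0]
width: 10.7
finger_force: 40.0
```

move_arm(motion="8 -1.5 10.8 6.7 0 0 0; 8 -1.6 11.3 5.8 0 0 0; 8 -1.6 11.7 4.9 0 0 0; 8 -1.7 12 4 0 0 0; 8 -1.7 12.3 3.1 0 0 0")

```text
t: 11.75
ee_pos: [494.4, 100.2, 294.0]
tcp_rot: [0.998, 0.064, 0.0, 0.002]
wrist_force: [3.2, -6.2, 6.1]
width: 10.6
finger_force: 40.0
```

move_arm(motion="8 -1.7 12.5 2.1 0 0 0; 8 -1.7 12.6 1.1 0 0 0; 8 -1.7 12.7 0.2 0 0 0; 8 -1.7 12.7 -0.8 0 0 0; 8 -1.7 12.6 -1.8 0 0 0")

```text
t: 12.17
ee_pos: [485.7, 164.5, 294.2]
tcp_rot: [0.998, 0.064, -0.0, 0.002]
wrist_force: [3.7, -2.9, -1.0]
width: 10.5
finger_force: 40.0
```

move_arm(motion="8 -1.7 12.4 -2.8 0 0 0; 8 -1.7 12.1 -3.7 0 0 0; 8 -1.6 11.8 -4.6 0 0 0; 8 -1.6 11.4 -5.5 0 0 0; 8 -1.5 11 -6.4 0 0 0")

```text
t: 12.58
ee_pos: [477.7, 223.4, 270.7]
tcp_rot: [0.998, 0.065, -0.0, 0.002]
wrist_force: [4.8, -2.2, 1.2]
width: 10.8
finger_force: 40.0
```

move_arm(motion="8 -1.4 10.5 -7.2 0 0 0; 8 -1.4 9.9 -8 0 0 0; 8 -1.3 9.2 -8.8 0 0 0; 8 -1.2 8.6 -9.4 0 0 0; 8 -1.1 7.8 -10 0 0 0")

```text
t: 13.0
ee_pos: [471.2, 270.8, 227.3]
tcp_rot: [0.998, 0.065, 0.0, 0.001]
wrist_force: [5.9, -3.2, 1.9]
width: 11.1
finger_force: 40.0
```

move_arm(motion="8 -1 7 -10.7 0 0 0; 8 -0.9 6.2 -11.2 0 0 0; 8 -0.7 5.3 -11.6 0 0 0; 8 -0.6 4.4 -12 0 0 0; 8 -0.5 3.5 -12.3 0 0 0")

```text
t: 13.42
ee_pos: [467.6, 297.3, 169.5]
tcp_rot: [0.998, 0.065, 0.0, 0.001]
wrist_force: [6.7, -3.4, 3.8]
width: 10.7
finger_force: 40.0
```

move_arm(motion="8 0 0 0 0 0 0; 8 0 0 0 0 0 0; 8 0 0 0 0 0 0; 8 0 0 0 0 0 0; 8 0 0 0 0 0 0")

```text
t: 13.83
ee_pos: [467.3, 297.2, 169.3]
tcp_rot: [0.998, 0.065, -0.0, 0.0]
wrist_force: [6.6, -0.1, -4.8]
width: 10.9
finger_force: 40.0
```

move_arm(motion="8 0 0.3 -2 0 0 0; 8 0 0.3 -2 0 0 0; 8 0 0.3 -2 0 0 0; 8 0 0 -2 0 0 0; 8 0 0 0 0 0 0")

```text
t: 14.25
ee_pos: [468.0, 297.8, 166.5]
tcp_rot: [0.998, 0.065, 0.002, 0.001]
wrist_force: [-7.5, -15.6, 48.5]
width: 11.1
finger_force: 40.0
```

move_arm(motion="8 0 -0.5 3 0 0 0; 8 0 -0.4 2 0 0 0; 8 0 0 0 0 0 0; 30 0 0 0 0 0 0; 30 0 0 0 0 0 0")

```text
t: 14.67
ee_pos: [465.9, 297.6, 166.8]
tcp_rot: [0.998, 0.065, -0.001, 0.0]
wrist_force: [-0.6, -0.1, -1.2]
width: 20.2
finger_force: 0.0
```

move_arm(motion="30 0 0 0 0 0 0; 30 0 0 0 0 0 0; 30 0 0 20 0 0 0; 30 0 0 30 0 0 0; 30 0 0 36 0 0 0")

```text
t: 15.08
ee_pos: [465.3, 296.9, 252.7]
tcp_rot: [0.998, 0.066, -0.002, 0.001]
wrist_force: [1.4, -0.1, 0.4]
width: 29.9
finger_force: 0.0
```

```bash
python3 - <<'E'
from h import *
bot.read_camera('wrist');bot.read_camera('wrist');c=snap('wrist','w5')
o=load('w3');print(bot.get_state()['ee_pos'])
# bar height by depth along bar image columns
for x,y in [(205,470),(207,525),(209,575)]:
    v=y-306
    row=[(np.round(px2w(c,u,v),1)) for u in range(280,345)]
    b=[r for r in row if 180<r[2]<215 and r[1]>275]
    print(len(b),np.mean(b,0).round(1) if b else '', max([r[2] for r in b],default=0))
    row=[(np.round(px2w(o,u,v),1)) for u in range(280,345)]
    b=[r for r in row if 180<r[2]<215 and r[1]>275];print('  before',len(b),np.mean(b,0).round(1),max(r[2] for r in b))
E
```

```text
[467.53507594 299.12144843 256.23120224]
28 [511.  299.  193.7] 196.9
  before 46 [511.8 292.8 191.9] 196.9
15 [465.9 298.  194.9] 196.5
  before 15 [467.3 297.9 195.1] 196.6
13 [420.7 291.8 195.4] 197.1
  before 24 [422.5 287.2 193.8] 196.4
```

move_arm(motion="34 4 -32 0 0 0 0; 34 4 -32 0 0 0 0; 34 4 -32 0 0 0 0; 34 4 -32 0 0 0 0; 34 4 -32 0 0 0 0")

```text
t: 15.65
ee_pos: [485.9, 136.1, 252.5]
tcp_rot: [0.998, 0.066, -0.001, 0.0]
wrist_force: [1.7, 0.3, -0.2]
width: 33.9
finger_force: 0.0
```

move_arm(motion="34 4 -32 0 0 0 0; 34 4 -32 0 0 0 0; 34 4 -32 0 0 0 0; 34 4 -32 0 0 0 0; 34 4 -32 0 0 0 0")

```text
t: 16.07
ee_pos: [505.9, -23.8, 252.6]
tcp_rot: [0.998, 0.065, -0.001, -0.0]
wrist_force: [1.3, -0.4, -0.7]
width: 34.0
finger_force: 0.0
```

move_arm(motion="34 4 -32 0 0 0 0; 34 4 -32 0 0 0 0; 34 4 -32 0 0 0 0; 34 5 -35 0 0 0 0; 34 0 0 -20 0 0 0")

```text
t: 16.48
ee_pos: [524.9, -161.8, 234.8]
tcp_rot: [0.998, 0.061, 0.001, 0.002]
wrist_force: [0.5, -1.4, -0.3]
width: 34.0
finger_force: 0.0
```

move_arm(motion="34 0 0 0 0 0 0; 34 0 0 0 0 0 0; 34 0 0 0 0 0 0; 34 0 0 0 0 0 0; 34 0 0 0 0 0 0")

```text
t: 16.9
ee_pos: [524.2, -152.2, 234.5]
tcp_rot: [0.998, 0.066, 0.001, 0.0]
wrist_force: [-0.3, 0.6, -0.4]
width: 34.1
finger_force: 0.0
```

```bash
python3 - <<'E'
from h import *
bot.read_camera('wrist');c=snap('wrist','w6');print(bot.get_state()['ee_pos'])
# handle: high points by depth
V,U=np.where(c['depth'][100:260]>0);V+=100
P=np.array([px2w(c,u,v) for u,v in zip(U[::3],V[::3])])
m=(P[:,2]>143)&(P[:,2]<168)&(abs(P[:,1]+154)<30)&(abs(P[:,0]-525)<45)
Q=P[m];print(m.sum(),np.median(Q,0).round(1),Q.min(0).round(),Q.max(0).round())
t=snap('top','top3');cv2.imwrite('pics/w6c.png',np.hstack([c['color'][60:300,180:480],np.zeros((240,10,3),np.uint8),cv2.resize(t['color'][170:290,170:290],(240,240))])[:,:,::-1])
E
```

```text
[ 524.12211938 -152.65982374  234.33930999]
290 [ 525.  -153.4  153.6] [ 484. -163.  144.] [ 555. -145.  160.]
```

View pics/w6c.png

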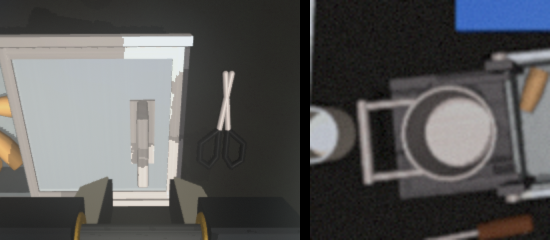

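The pot is empty and upright, and the handle at (142,140) is centred between the fingers.

move_arm(motion="34 0.5 -0.5 -30 0 0 0; 34 0 0 -38 0 0 0; 34 0 0 -36 0 0 0; 34 0 0 0 0 0 0; 34 0 0 0 0 0 0")

```text
t: 17.47
ee_pos: [523.2, -153.4, 129.1]
tcp_rot: [0.998, 0.066, -0.002, -0.001]
wrist_force: [-0.2, 0.1, 0.3]
width: 34.0
finger_force: 0.0
```

move_arm(motion="34 -0.5 4 0 0 0 0; 34 -0.5 4 0 0 0 0; 34 -0.5 4 0 0 0 0; 34 -2 15 0 0 0 0; 34 -2.6 20 0 0 0 0")

```text
t: 17.88
ee_pos: [519.7, -108.5, 131.7]
tcp_rot: [0.998, 0.064, 0.002, 0.001]
wrist_force: [1.2, -2.3, 2.1]
width: 34.1
finger_force: 1.5
```

move_arm(motion="34 -2.6 20 0 0 0 0; 34 -2.6 20 0 0 0 0; 34 -2.6 20 0 0 0 0; 34 -2.6 20 0 0 0 0; 34 -2 15 0 0 0 0")

```text
t: 18.3
ee_pos: [506.3, -10.2, 131.4]
tcp_rot: [0.998, 0.066, 0.001, 0.0]
wrist_force: [0.4, -2.8, 1.3]
width: 33.9
finger_force: 1.3
```

move_arm(motion="34 -1.3 10 0 0 0 0; 34 -0.8 6 0 0 0 0; 34 -0.7 5 0 0 0 0; 34 -0.5 4 0 0 0 0; 34 0 0 0 0 0 0")

```text
t: 18.72
ee_pos: [502.7, 13.6, 130.0]
tcp_rot: [0.998, 0.065, 0.0, -0.0]
wrist_force: [0.2, 1.0, -0.7]
width: 34.1
finger_force: 0.0
```

move_arm(motion="34 -0.4 3 0 0 0 0; 34 -0.4 3 0 0 0 0; 34 -0.4 3 0 0 0 0; 34 -0.4 3 0 0 0 0; 34 0 0 0 0 0 0")

```text
t: 19.13
ee_pos: [501.5, 21.6, 129.7]
tcp_rot: [0.998, 0.064, 0.0, 0.002]
wrist_force: [3.2, -13.0, 0.9]
width: 33.8
finger_force: 6.7
```

move_arm(motion="34 0.6 -5 0 0 0 0; 34 0.6 -5 0 0 0 0; 34 0 0 0 0 0 0; 34 0 0 30 0 0 0; 34 0 0 40 0 0 0")

```text
t: 19.55
ee_pos: [499.5, 15.4, 197.7]
tcp_rot: [0.998, 0.066, -0.004, -0.001]
wrist_force: [1.6, -0.5, 0.0]
width: 34.0
finger_force: 0.0
```

move_arm(motion="34 0 -20 35 0 0 0; 34 0 -35 20 0 0 0; 34 0 -35 0 0 0 0; 34 0 -20 0 0 0 0; 34 0 0 0 0 0 0")

```text
t: 19.97
ee_pos: [501.7, -99.9, 254.9]
tcp_rot: [0.998, 0.062, 0.0, 0.001]
wrist_force: [0.4, -0.0, -0.9]
width: 33.9
finger_force: 0.0
```

move_arm(motion="34 0 0 0 0 0 0; 34 0 0 0 0 0 0; 34 0 0 0 0 0 0; 34 0 0 0 0 0 0; 34 0 0 0 0 0 0")

```text
t: 20.38
ee_pos: [502.2, -93.6, 254.6]
tcp_rot: [0.998, 0.066, -0.0, -0.0]
wrist_force: [0.7, -1.0, 0.2]
width: 34.0
finger_force: 0.0
```

```bash
python3 - <<'E'
from h import *
c=snap('wrist','w7');t=snap('top','top4');s=snap('side','side4')
o=np.zeros((600,800,3),np.uint8)
o[:300,:480]=cv2.resize(c['color'],(480,300))
o[300:,:400]=cv2.resize(t['color'][170:290,150:310],(400,300))
o[300:,400:]=cv2.resize(s['color'][160:310,220:420],(400,300))
cv2.imwrite('pics/m4.png',o[:,:,::-1])
E
```

```text
(no output)
```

View pics/m4.png

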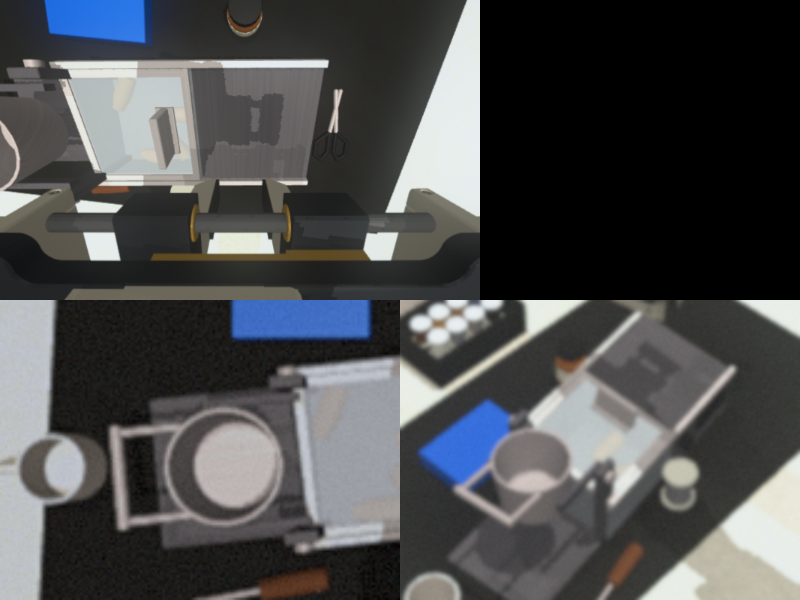

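The guard is shut over the bin with the floats visible through it, the pot is upright and empty, and the other things are where they were.

```bash
python3 -c "
from cell import bot
print(bot.sign_off())"
```

```text
the job is handed in; nothing more can be done
None
```

The job is handed in at about 20 s: guard slid fully open, all four floats tipped into the bin, pot stood back upright on its stop, guard slid fully shut, and nothing else on the bench looks disturbed in the final pictures.

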